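# Re-rack repaired power modules for test in reverse order

### The job

First swing the repair rack's spring-loaded hold-down finger all the way back, before any module is taken out, and leave it there. Then move the four power modules one by one from the repair rack into the black test rack in reverse order (the module at one end of the row goes to the opposite end, the next one next to it, and so on), lowering each into its own pocket so that it stands upright, flat and square. Do not drop or tip a module or disturb the other things on the bench.

Things in the scene. Friction and masses are not known exactly. Their poses are not given: they have to be found in the camera images.
- module_red: Loose power module with a red cap and finned sides: a block 44 (its x) x 32 (its y) x 50 mm high with a flat top, about 140 g. Origin: centre of its underside, z up. It starts standing in the repair-rack bay with the red tag.
- module_yellow: Loose power module with a yellow cap and finned sides: a block 44 (its x) x 32 (its y) x 50 mm high with a flat top, about 140 g. Origin: centre of its underside, z up. It starts standing in the repair-rack bay with the yellow tag.
- module_blue: Loose power module with a blue cap and finned sides: a block 44 (its x) x 32 (its y) x 50 mm high with a flat top, about 140 g. Origin: centre of its underside, z up. It starts standing in the repair-rack bay with the blue tag.
- module_white: Loose power module with a white cap and finned sides: a block 44 (its x) x 32 (its y) x 50 mm high with a flat top, about 140 g. Origin: centre of its underside, z up. It starts standing in the repair-rack bay with the white tag.
- bay_red: Fixed light-grey bay of the steel repair rack, red tag on its robot-side edge (the tag stays, showing the original order). Origin: centre of its underside; +x away from the robot, +y to the robot's left along the row. Floor 4 mm above the origin; inside 68 (x) x 52 (y) mm; lips 3 mm thick, 10 mm above the floor. All four bays are alike.
- bay_yellow: Fixed light-grey bay of the steel repair rack, yellow tag on its robot-side edge (the tag stays, showing the original order). Origin: centre of its underside; +x away from the robot, +y to the robot's left along the row. The four bays stand in one row along their common y axis, 60 mm apart, same yaw; their order varies from start to start.
- bay_blue: Fixed light-grey bay of the steel repair rack, blue tag on its robot-side edge (the tag stays, showing the original order). Origin: centre of its underside; +x away from the robot, +y to the robot's left along the row. The hinge cheeks of the hold-down finger stand 78 mm behind (+x of) the row, at the second place from its left (+y) end, 84 mm high.
- bay_white: Fixed light-grey bay of the steel repair rack, white tag on its robot-side edge (the tag stays, showing the original order). Origin: centre of its underside; +x away from the robot, +y to the robot's left along the row. Otherwise like the other bays. The module in the second place from the left is the one under the finger's foot (about 1 N).
- test_rack: Fixed black rack with green end cheeks, 110 x 256 mm, on either side of the repair rack. Origin: centre of its underside; +x away from the robot, +y to the robot's left. Four alike pockets with grey floors in a row at x = 0, y = -90, -30, +30, +90 mm: floor 12 mm above the origin, inside 68 (x) x 52 (y) mm, lips 3 mm thick, tops 22 mm above the origin; cheeks 28 mm.
- finger_tab (a point): Centre of the finger's orange grip bar, 16 dia. x 32 mm along y (= hinge direction). Shut: axes as the bays', 38 mm above a module's top; arm 12 mm wide. In this turning frame the hinge is at x +78, z -25 mm. It swings up and away from the robot, turning about +y, 0 to 2.35 rad (stop); under 2 N. Let go before 1.5 rad it falls shut, past 1.6 it falls back and stays. It turns freely between pads on its ends.
- screwdriver: Bystander: a loose screwdriver, 160 mm long, lying beyond the racks. Origin on its underside, x along its length.
- flux_bottle: Bystander: a small loose amber bottle, 44 mm in diameter, 85 mm high, standing beyond the racks. Origin: centre of its underside.
- solder_spool: Bystander: a loose steel solder spool, 56 mm in diameter, 35 mm high, standing beyond the racks. Origin: centre of its underside.

How it is judged:
By the outcome, as a careful person would: the job done as asked, in the order asked, and still so for the second after the job is handed in, with the robot touching nothing.
It also fails if it takes over 123 s, if anything falls off the work surface, if the arm or the gripper's body presses on something with over 40 N, if the wrist force passes 120 N, or if a joint passes its speed limit or range.

### The arm

A 6-joint arm with a two-finger parallel gripper is mounted at the origin on the work surface. World frame = base frame: x ahead of the robot, y to its left, z up, the work surface at z = 0. Lengths are in mm, angles in rad, forces in N, time in s.
With the tool pointing down it reaches from about 375 to 925 mm from the base axis. Payload 5.7 kg.
Tool frame: the origin (TCP) lies at the very end of the fingers, on their centre line; the grasp point (between the pads) lies 19 mm behind it; z points along the fingers, x is the direction in which the jaws open and shut, and the axes are right-handed (so a half turn about z gives the same grasp; the last joint's range is limited). The gripper opens to 88 mm and grips with 3 to 60 N. Pads are 20 mm wide; open, the fingers measure 115 mm over their backs; the gripper's body (75 mm by 178 mm) begins 61 mm behind the grasp point.
Start: joints at [-1.397, 0.359, 1.51, -0, 1.272, -0.115], TCP at [170.866, -575.12, 191.723] pointing down, gripper open.
Joint ranges: [-2.97, 2.97], [-1.01, 2.36], [0.21, 2.38], [-0.96, 4.11], [0.2, 2.71], [-2.98, 2.98]. Speed limits (rad/s): [2.39, 2.39, 3.14, 3.14, 3.14, 3.14].

### API

Orientations are given as a unit quaternion [w, x, y, z].
In Python, from workcell import manip, kinematics, optics, ticket, read_clock, read_joint_positions, read_qvel, read_joint_torque, read_tcp_pos, read_orientation, read_force, read_ft_torque, read_gripper_width gives the robot as it stands. Calls block until the motion is done:
- manip.move_to(position, orientation): joint-space move of the TCP to a pose.
- manip.move_straight(position, vel=150, ori=None, f_stop=None): straight line of the TCP; ori=None keeps the orientation; vel is the mean speed in mm/s. With f_stop (N) it stops when the force on the tool has changed by that much, and returns True; else False.
- manip.set_joints(angles): joint-space move.
- manip.grip(opening): finger opening in mm; the grip force is fixed at half the most; returns when the fingers have stopped.
- manip.wait(seconds).
- kinematics.solve_ik(position, orientation): joint angles nearest the present ones, or None.
- optics.get_image(name): name is "side" or "top" or "wrist"; returns a dict with "pixels" (384x512x3 uint8, red, green, blue), "range_z" (384x512 float32, mm along the optical axis (not along the pixel's ray), 0 where there is no reading), "fx", "fy", "cx", "cy" (pixels), "view" (4x4, takes a point from world to camera coordinates). Camera axes: x right, y down, z forward; pixel columns grow to the right and rows downward; lengths in mm; the calibration is good to about 2 mm. A picture is of the moment at which its call begins.
A pose or a line that the arm cannot do raises manip.PlanningError and nothing moves.
- ticket.close_job(): hands the job in, once; it reports no verdict.
Readings, each from a call of its own:
- read_clock(): time.
- read_joint_positions(): joint angles.
- read_qvel(): joint speeds.
- read_joint_torque(): joint torques, N m.
- read_tcp_pos(): TCP position.
- read_orientation(): TCP orientation.
- read_force(): force on the tool from outside, world axes, zero at the start.
- read_ft_torque(): the same for the moment, N m.
- read_gripper_width(): finger opening in mm.
Only numpy, scipy, OpenCV 4.12 (cv2) and the standard library are available. Lean on these libraries where they do the work, as an engineer would, in place of code of your own. Each camera call takes 0.05 s, during which the arm holds its last target.

## Working session

There is one attempt and no reset: what is moved stays moved. The work goes in short steps, each a Python script; the robot and the scene stay as the last script left them, time stands still between calls to the robot, and variables do not carry over. Pictures are saved under pics/ and viewed, and the job is handed in when it is done.

```bash
ls; mkdir -p pics; python3 - <<'E'
from workcell import *
import cv2, pickle
for n in ("top","side","wrist"):
    d=optics.get_image(n); pickle.dump(d,open(f"pics/{n}0.pkl","wb"))
    cv2.imwrite(f"pics/{n}0.png",cv2.cvtColor(d["pixels"],cv2.COLOR_RGB2BGR))
    print(n,d["fx"],d["cx"],d["cy"],d["view"].round(3).tolist())
print(read_clock(),read_tcp_pos(),read_orientation(),read_gripper_width())
E
```

```text
pics
top 397.09856373335816 254.8598416515146 191.9453388220674 [[-0.102, -0.995, -0.004, 62.579], [-0.975, 0.1, -0.201, 658.262], [0.2, -0.017, -0.98, 854.568], [0.0, 0.0, 0.0, 1.0]]
side 493.569051200486 256.5493346563504 188.77516353409794 [[-0.942, -0.335, 0.015, 596.309], [-0.226, 0.6, -0.768, 219.995], [0.248, -0.727, -0.641, 910.999], [0.0, 0.0, 0.0, 1.0]]
wrist 345.82345981834885 252.021933091632 184.23880116549012 [[0.286, -0.958, -0.002, -599.51], [-0.928, -0.277, 0.249, -31.121], [-0.239, -0.07, -0.968, 388.016], [0.0, 0.0, 0.0, 1.0]]
0.15 [ 170.78083    -574.56524306  191.09370133] [-5.03857883e-04  8.01502475e-01 -5.97991013e-01 -5.26704372e-04] 87.73043572979141
```

View pics/top0.png

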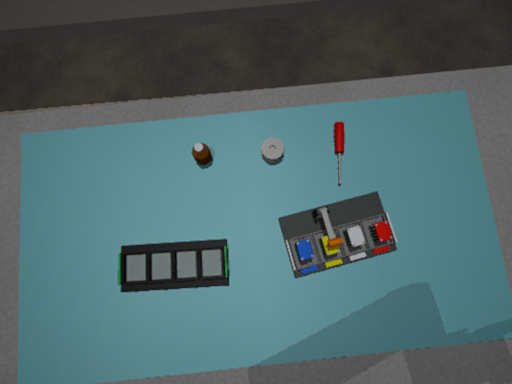

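View pics/side0.png

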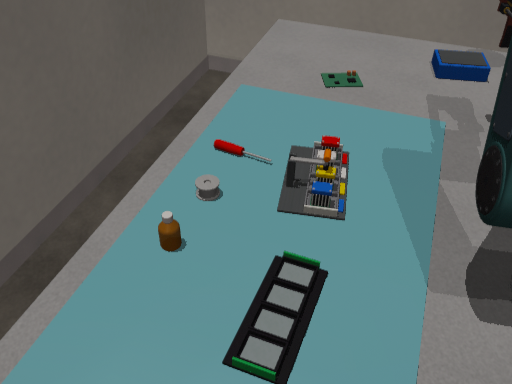

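View pics/wrist0.png

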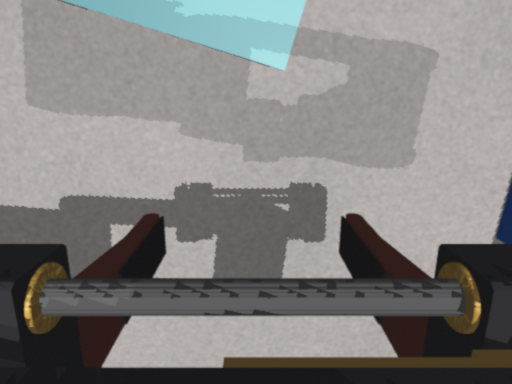

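The top view shows the repair rack at about (337,238) with the row, left to right, blue (304,250), yellow (331,245), white (355,237), red (382,231). The orange grip bar is at (335,241). The test rack is on the left, centred at about (174,265). The bystanders lie beyond, around rows 135–155.

```bash
cat > h.py <<'E'
import numpy as np, cv2
def ray(d,u,v):
    R=d["view"][:3,:3];t=d["view"][:3,3]
    c=-R.T@t
    return c, R.T@np.array([(u-d["cx"])/d["fx"],(v-d["cy"])/d["fy"],1.])
def onplane(d,u,v,z):
    c,r=ray(d,u,v); return c+r*(z-c[2])/r[2]
def cloud(d):
    Z=d["range_z"].astype(float); v,u=np.mgrid[0:Z.shape[0],0:Z.shape[1]]
    P=np.dstack([(u-d["cx"])/d["fx"]*Z,(v-d["cy"])/d["fy"]*Z,Z])
    R=d["view"][:3,:3];t=d["view"][:3,3]
    W=(P-t)@R; W[Z==0]=np.nan
    return W
def hsv(d): return cv2.cvtColor(d["pixels"],cv2.COLOR_RGB2HSV)
RNG={"red":[((0,150,60),(5,255,255)),((174,150,60),(180,255,255))],"yellow":[((24,150,80),(34,255,255))],
"blue":[((105,150,60),(125,255,255))],"orange":[((8,180,110),(20,255,255))],"green":[((50,120,40),(80,255,255))]}
def blobs(d,col,amin=15):
    H=hsv(d); m=sum(cv2.inRange(H,a,b) for a,b in RNG[col])
    n,l,s,c=cv2.connectedComponentsWithStats(m)
    return [(l==i,c[i],s[i]) for i in range(1,n) if s[i][4]>=amin]
E
python3 - <<'E'
from h import *
import pickle
d=pickle.load(open("pics/top0.pkl","rb")); W=cloud(d)
for c in RNG:
    for m,ce,s in blobs(d,c):
        print(c,ce.round(1),s[4],np.nanmedian(W[m],0).round(1),np.nanmax(W[m][:,2]).round(1))
for u,v in [(136,267),(161,265),(187,264),(212,262),(300,310),(355,237),(300,215),(355,210),(250,300)]: print(u,v,W[v,u].round(1))
b=d["pixels"][100:310,90:420]
cv2.imwrite("pics/top0z.png",cv2.cvtColor(cv2.resize(b[80:210,180:],None,fx=5,fy=4.5,interpolation=cv2.INTER_CUBIC)[:600,:800],cv2.COLOR_RGB2BGR))
E
```

```text
red [339.  136.8] 267 [ 788.8 -229.4   22.7] 29.7
red [382.9 230.8] 247 [ 542.3 -287.2   61.1] 65.8
red [381.1 249.3] 88 [ 502.5 -291.4   11.9] 16.3
yellow [328.5 246. ] 137 [ 516.9 -156.    61. ] 103.4
yellow [333.2 262.6] 88 [ 483.3 -173.1   11.8] 16.9
blue [304.2 249.6] 241 [ 518.3 -103.2   60.8] 66.7
blue [309.1 269.2] 89 [ 473.5 -114.2   11.6] 17.2
orange [335.2 241.4] 92 [ 526.6 -166.6  105.4] 109.5
green [225.6 261.4] 99 [512.4  79.4  25.2] 30.0
green [119.  268.5] 94 [520.6 328.8  25.2] 29.6
136 267 [520.5 293.2  11.5]
161 265 [519.2 233.9  11.1]
187 264 [515.3 172.7   8.6]
212 262 [513.8 112.8  10.8]
300 310 [382.2 -83.1  -2.9]
355 237 [ 534.6 -221.3   61.9]
300 215 [ 604.6 -109.6    9.1]
355 210 [ 603.4 -245.4    7. ]
250 300 [416.9  31.8  -2.3]
```

View pics/top0z.png

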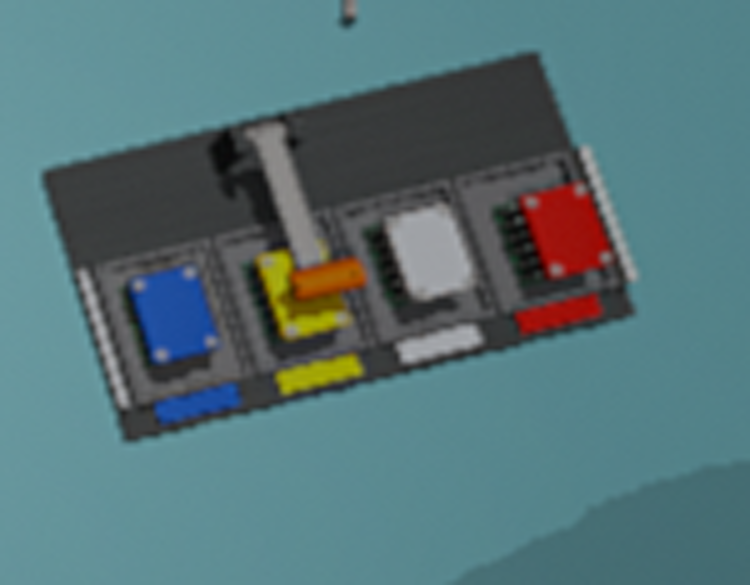

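```bash
cat >> h.py <<'E'
from scipy.spatial.transform import Rotation as Ro
def down(phi):
    "tool down, jaw (tool x) along direction phi in world"
    M=np.array([[np.cos(phi),np.sin(phi),0],[np.sin(phi),-np.cos(phi),0],[0,0,-1.]]).T
    M=np.column_stack([[np.cos(phi),np.sin(phi),0],[np.sin(phi),-np.cos(phi),0],[0,0,-1]])
    q=Ro.from_matrix(M).as_quat(); return [q[3],q[0],q[1],q[2]]
def snap(n,name):
    import pickle
    from workcell import optics
    d=optics.get_image(n); pickle.dump(d,open(f"pics/{name}.pkl","wb"))
    cv2.imwrite(f"pics/{name}.png",cv2.cvtColor(d["pixels"],cv2.COLOR_RGB2BGR)); return d
E
python3 - <<'E'
from h import *
from workcell import *
import pickle
d=pickle.load(open("pics/wrist0.pkl","rb"))
V=d["view"];c=-V[:3,:3].T@V[:3,3]
q=read_orientation(); R=Ro.from_quat([q[1],q[2],q[3],q[0]]).as_matrix()
print(R.round(3).tolist(), "cam off tool",(R.T@(c-read_tcp_pos())).round(1), "axis tool",(R.T@V[2,:3]).round(3))
q0=read_joint_positions()
for phi in (0.162+np.pi/2,0.162-np.pi/2,0.162,0.162+np.pi):
  for p in ([520,-197,280],[520,-167,82],[650,-145,95]):
    s=kinematics.solve_ik(p,down(phi)); print(round(phi,2),p,None if s is None else np.round(s,2))
for phi in (-.033,-.033+np.pi,):
  for p in ([516,294,100],[516,114,100]):
    s=kinematics.solve_ik(p,down(phi)); print(round(phi,2),p,None if s is None else np.round(s,2))
E
```

```text
[[0.285, -0.959, -0.0], [-0.959, -0.285, 0.001], [-0.001, -0.0, -1.0]] cam off tool [   0.4  -67.2 -191.5] axis tool [0.    0.249 0.968]
1.73 [520, -197, 280] [-0.49  0.23  1.48 -0.    1.44 -2.22]
1.73 [520, -167, 82] [-0.44  0.41  1.75 -0.    0.99 -2.17]
1.73 [650, -145, 95] [-0.32  0.54  1.46 -0.    1.14 -2.06]
-1.41 [520, -197, 280] [-0.49  0.23  1.48 -0.    1.44  0.92]
-1.41 [520, -167, 82] [-0.44  0.41  1.75 -0.    0.99  0.97]
-1.41 [650, -145, 95] [-0.32  0.54  1.46 -0.    1.14  1.09]
0.16 [520, -197, 280] [-0.49  0.23  1.48 -0.    1.44 -0.65]
0.16 [520, -167, 82] [-0.44  0.41  1.75 -0.    0.99 -0.6 ]
0.16 [650, -145, 95] [-0.32  0.54  1.46 -0.    1.14 -0.49]
3.3 [520, -197, 280] [-0.49  0.23  1.48 -0.    1.44  2.49]
3.3 [520, -167, 82] [-0.44  0.41  1.75 -0.    0.99  2.54]
3.3 [650, -145, 95] [-0.32  0.54  1.46 -0.    1.14  2.66]
-0.03 [516, 294, 100] [ 0.4   0.44  1.63 -0.    1.07  0.43]
-0.03 [516, 114, 100] [ 0.09  0.36  1.77 -0.    1.01  0.12]
3.11 [516, 294, 100] [ 0.4   0.44  1.63 -0.    1.07 -2.71]
3.11 [516, 114, 100] None
```

```bash
python3 - <<'E'
from h import *
from workcell import *
manip.move_to([550,204,240],down(-0.033-np.pi/2)); print(read_clock())
snap("wrist","w_test")
manip.move_to([560,-190,240],down(0.162-np.pi/2)); print(read_clock())
snap("wrist","w_rep"); print(read_tcp_pos())
E
```

```text
3.1917
4.7083
[ 560.25596663 -188.8653664   239.99402009]
```

View pics/w_test.png

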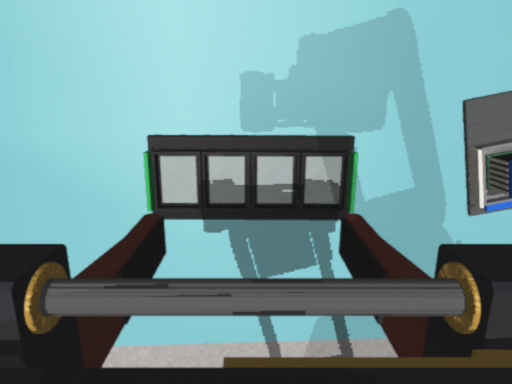

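View pics/w_rep.png

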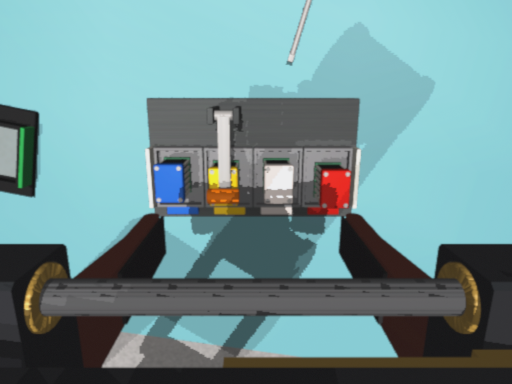

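In w_test the four pocket floors lie at rows 155–208, columns 160–345, between green cheeks at columns 149 and 353. In w_rep the caps run blue (171,183), yellow (223,178), white (279,184), red (335,188), with the orange bar at (223,196).

```bash
python3 - <<'E'
from h import *
import pickle
L=lambda n:pickle.load(open(f"pics/{n}.pkl","rb"))
for n in ("top0","w_test"):
    d=L(n);W=cloud(d);H=hsv(d)
    print(n)
    g=[]
    for m,ce,s in blobs(d,"green",40): g.append(onplane(d,*ce,28)); print(" green",ce.round(1),s[4],np.nanpercentile(W[m][:,2],[10,50,90]).round(1),g[-1].round(1))
    # pocket floors: grey (low sat), bright vs lips
    x0,x1,y0,y1=(118,232,236,296) if n=="top0" else (150,352,135,220)
    roi=np.zeros(H.shape[:2],np.uint8);roi[y0:y1,x0:x1]=1
    m=((H[...,1]<60)&(H[...,2]>55)&(roi>0)).astype(np.uint8)
    k,l,s,c=cv2.connectedComponentsWithStats(m,connectivity=4)
    for i in range(1,k):
        if s[i][4]>200:
            cs=cv2.findContours((l==i).astype(np.uint8),0,2)[0][0]; r=cv2.minAreaRect(cs)
            p=onplane(d,*r[0],12); print(" floor",np.round(r[0],1),s[i],p.round(1),np.nanmedian(W[l==i][:,2]).round(1))
for n in ("top0","w_rep"):
    d=L(n);W=cloud(d); print(n)
    for c in ("red","yellow","blue","orange"):
        for m,ce,s in blobs(d,c,40):
            z=np.nanpercentile(W[m][:,2],[10,50,90])
            print(c,ce.round(1),s[:5],z.round(1),np.nanmedian(W[m],0).round(1))
d=L("w_rep");W=cloud(d)
for u,v in [(180,120),(320,120),(60,300),(400,100),(279,184)]: print(u,v,W[v,u].round(1))
for n,(a,b,e,f) in dict(w_rep=(140,370,90,225)).items():
    im=d["pixels"][e:f,a:b]; cv2.imwrite("pics/w_repz.png",cv2.cvtColor(cv2.resize(im,None,fx=3.4,fy=3.4,interpolation=cv2.INTER_CUBIC),cv2.COLOR_RGB2BGR))
E
```

```text
top0
 green [225.6 261.4] 99 [ 8.  25.2 28. ] [511.3  79.3  28. ]
 green [119.  268.5] 94 [21.1 25.2 27.9] [520.4 327.9  28. ]
 floor [211.4 262.5] [201 249  21  28 535] [512.8 114.2  12. ] 10.9
 floor [186.5 264.5] [177 251  20  28 528] [514.1 173.4  12. ] 10.8
 floor [161.5 265.5] [152 252  20  28 517] [517.9 232.6  12. ] 10.8
 floor [135.5 267.5] [126 254  20  28 531] [519.5 294.3  12. ] 10.6
w_test
 green [148.7 180.3] 424 [15.9 25.6 27.3] [522.7 327.6  28. ]
 green [351.9 180.7] 446 [11.7 24.2 27.4] [514.2  83.7  28. ]
 floor [190.5 142.5] [150 137  82  12 756] [564.4 276.9  12. ] 6.8
 floor [175.5 177.5] [ 152  152   48   52 2082] [521.5 298.9  12. ] 11.1
 floor [225.5 177.5] [ 202  152   48   52 2032] [519.4 236.6  12. ] 11.2
 floor [273. 178.] [ 252  153   43   51 1898] [516.8 177.5  12. ] 11.2
 floor [323. 179.] [ 304  155   39   49 1776] [513.5 115.1  12. ] 11.2
top0
red [339.  136.8] [334 122  10  31 267] [18.5 22.7 25.9] [ 788.8 -229.4   22.7]
red [382.9 230.8] [374 221  18  21 247] [58.5 61.1 63.6] [ 542.3 -287.2   61.1]
red [381.1 249.3] [373 245  17   9  88] [ 8.6 11.9
[... 404 characters left out ...]
2.9 105.4 107.9] [ 526.6 -166.6  105.4]
w_rep
red [332.8 191.3] [ 307  168   44   47 1248] [12.3 60.4 61.5] [ 539.5 -286.1   60.4]
yellow [213.2 177.2] [208 167  11  20 144] [58.7 60.6 61.7] [ 531.9 -150.9   60.6]
yellow [233.9 179.6] [231 172   6  15  68] [59.8 60.7 61.7] [ 534.1 -173.7   60.7]
blue [168.9 182.3] [ 154  163   31   40 1043] [59.1 60.6 61.7] [ 519.2 -103.    60.6]
blue [182.1 210.1] [167 207  32   7 214] [10.7 11.8 12.8] [ 472.1 -113.2   11.8]
orange [222.4 195.5] [207 188  32  16 472] [101.  105.3 106.8] [ 527.4 -165.4  105.3]
180 120 [583.8 -97.2   6.4]
320 120 [ 611.4 -264.5    6.8]
60 300 [ 578.3 -145.2  366.4]
400 100 [ 650.4 -356.1    1. ]
279 184 [ 537.9 -223.4   61.7]
```

View pics/w_repz.png

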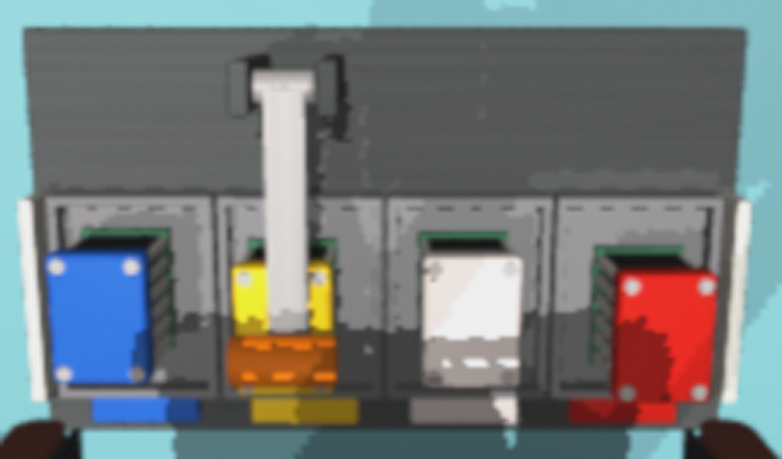

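```bash
python3 - <<'E'
from h import *
import pickle
L=lambda n:pickle.load(open(f"pics/{n}.pkl","rb"))
for n in ("top0","w_rep"):
    d=L(n);W=cloud(d); print(n)
    m,ce,s=blobs(d,"orange",40)[0]
    c=cv2.findContours(m.astype(np.uint8),0,2)[0][0]; r=cv2.minAreaRect(c)
    print("bar",onplane(d,*ce,100).round(1),onplane(d,*r[0],100).round(1))
    ok=(np.abs(W[...,2]-61.5)<5)&(W[...,0]>480)&(W[...,0]<580)&(W[...,1]<-60)&(W[...,1]>-330)
    k,l,s,cc=cv2.connectedComponentsWithStats(ok.astype(np.uint8),connectivity=4)
    for i in range(1,k):
        if s[i][4]<60: continue
        v,u=np.nonzero(l==i); P=np.array([onplane(d,a,b,62)[:2] for a,b in zip(u,v)],np.float32)
        r=cv2.minAreaRect(P); print(s[i][4],np.round(r[0],1),np.round(r[1],1),round(r[2],1), "mean",P.mean(0).round(1))
d=L("w_rep")
for c in [(153.0,97.5),(357.5,98)]: print(onplane(d,*c,8).round(1))
E
```

```text
top0
bar [ 527.1 -167.2  100. ] [ 527.3 -167.1  100. ]
275 [ 543.3 -285.9] [43.8 32.4] 9.0 mean [ 543.1 -286. ]
272 [ 538.6 -222.1] [43.8 32.1] 9.8 mean [ 538.6 -222.4]
176 [ 525.7 -161.9] [43.9 32.6] 10.5 mean [ 520.9 -159.1]
271 [ 519.9 -102.4] [43.5 32.1] 9.5 mean [ 519.6 -102.5]
w_rep
bar [ 526.1 -165.2  100. ] [ 526.2 -165.3  100. ]
1128 [ 519. -104.] [43.3 32.3] 9.3 mean [ 519.2 -103.9]
1105 [ 537.7 -223.5] [43.5 31. ] 9.9 mean [ 537.9 -223.2]
207 [ 532.8 -151.2] [22.8  9.9] 8.0 mean [ 532.9 -151.3]
144 [ 536.5 -173.4] [22.6  6.6] 8.8 mean [ 536.6 -173.4]
1119 [ 542.2 -285.8] [43.7 32.6] 9.5 mean [ 542.5 -286. ]
[604.9 -62.9   8. ]
[ 644.  -302.7    8. ]
```

Both cameras agree within 1.5 mm and the caps measure about 44×32 as given, so I'm swinging the finger now.

```bash
python3 - <<'E'
from h import *
from workcell import *
yaw=0.163; ex=np.array([np.cos(yaw),np.sin(yaw),0]); ez=np.array([0,0,1.])
B=np.array([526.6,-166.3,100]); q=down(yaw-np.pi/2)
manip.move_to(B+[0,0,60],q); manip.grip(60)
manip.move_straight(B-19*ez,vel=100,f_stop=8)
f0=read_force().copy(); manip.grip(20); print("w",read_gripper_width(),"dF",read_force()-f0,read_clock())
R=np.hypot(78,25); a0=np.arctan2(25,-78); Hc=B+78*ex-25*ez
for th in np.arange(0.19,2.29,0.19):
    a=a0-th; p=Hc+R*(np.cos(a)*ex+np.sin(a)*ez)
    manip.move_straight(p-19*ez,vel=110)
    print(round(th,2),(read_force()-f0).round(1),round(read_gripper_width(),1))
print(read_clock())
snap("side","s_sw"); 
E
```

```text
w 19.92326899705702 dF [-0.85632218  1.39943798 -0.77787293] 7.5583
0.19 [-1.3  1.7 -0.7] 19.8
0.38 [-0.3  1.  -0.6] 20.0
0.57 [-0.4  0.4  0.3] 19.9
0.76 [-0.8  1.7 -0.7] 19.7
0.95 [-1.2  0.8 -0.6] 20.1
1.14 [-0.9  0.9  0.2] 19.8
1.33 [-0.3  0.7 -0.2] 19.7
1.52 [-1.3  0.5 -0.5] 19.9
1.71 [-0.7  0.6  0.7] 19.8
1.9 [-0.6  0.7 -1.5] 19.8
2.09 [-1.   1.3 -0.6] 20.2
2.28 [-0.6  1.3 -0.8] 19.6
11.0583
```

View pics/s_sw.png

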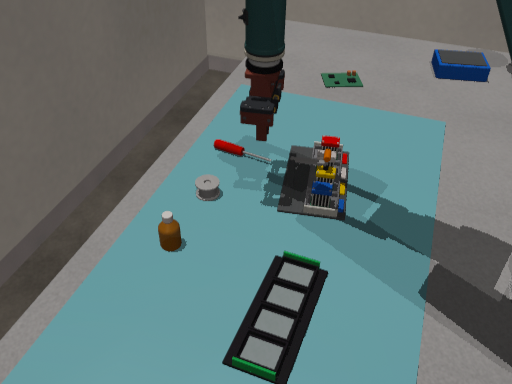

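The side view shows the finger still shut, with its orange bar at (330,156). The jaws closed to 20 mm on nothing, so the descent probably stopped early. I'll go back and check the position before closing.

```bash
python3 - <<'E'
from h import *
from workcell import *
yaw=0.163
B=np.array([526.6,-166.3,100]); q=down(yaw-np.pi/2)
manip.move_straight(read_tcp_pos()+[0,0,60]); manip.grip(60)
manip.move_to(B+[0,0,30],q); print(read_tcp_pos())
f0=read_force()
r=manip.move_straight(B-[0,0,19],vel=60,f_stop=15)
print(r,read_tcp_pos(),read_force()-f0,read_gripper_width(),read_clock())
snap("side","s_b"); snap("wrist","w_b")
E
python3 - <<'E'
import cv2,numpy as np
a=cv2.imread("pics/s_b.png")[90:240,220:420]; b=cv2.imread("pics/w_b.png")
cv2.imwrite("pics/s_bz.png",cv2.resize(a,None,fx=4,fy=4,interpolation=2))
E
```

```text
[ 527.80071077 -166.79276154  130.71732832]
False [ 526.90966933 -166.48177045   81.28349277] [-0.91588228 -0.59814011 -0.14060336] 60.15631504156154 14.0583
```

View pics/s_bz.png

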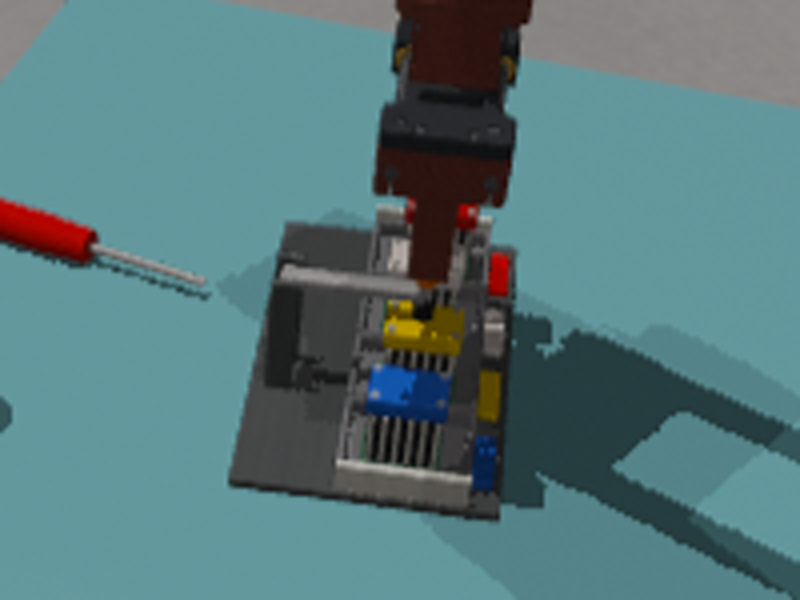

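View pics/w_b.png

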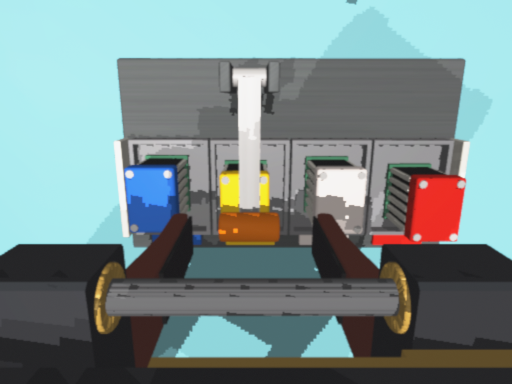

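The descent now went fully down. The wrist view shows the bar (219–280, 227) between the two fingers, so I'm closing and swinging.

```bash
python3 - <<'E'
from h import *
from workcell import *
yaw=0.163; ex=np.array([np.cos(yaw),np.sin(yaw),0]); ez=np.array([0,0,1.])
B=np.array([526.6,-166.3,100])
f0=read_force(); manip.grip(20); w=read_gripper_width(); print("w",w,"dF",read_force()-f0,read_clock())
if not 29<w<35: raise SystemExit("no grip")
R=np.hypot(78,25); a0=np.arctan2(25,-78); Hc=B+78*ex-25*ez
for th in np.arange(0.19,2.29,0.19):
    a=a0-th; p=Hc+R*(np.cos(a)*ex+np.sin(a)*ez)
    manip.move_straight(p-19*ez,vel=110)
    F=read_force()-f0; w=read_gripper_width()
    print(round(th,2),F.round(1),round(w,1))
    if np.linalg.norm(F)>25 or w<29: print("stop"); break
print(read_clock()); snap("side","s_sw2")
E
python3 - <<'E'
import cv2
a=cv2.imread("pics/s_sw2.png")[90:240,220:420]
cv2.imwrite("pics/s_sw2z.png",cv2.resize(a,None,fx=4,fy=4,interpolation=2))
E
```

```text
w 20.092808015527357 dF [-0.00394668  1.17777841  0.6397669 ] 14.9417no grip
[ WARN:0@0.020] global loadsave.cpp:275 findDecoder imread_('pics/s_sw2.png'): can't open/read file: check file path/integrity
Traceback (most recent call last):
TypeError: 'NoneType' object is not subscriptable
```

```bash
python3 - <<'E'
from h import *
from workcell import *
for n in ("wrist","side","top"): snap(n,n[0]+"_c")
a=cv2.imread("pics/s_c.png")[110:230,260:400]; b=cv2.imread("pics/t_c.png")[190:290,260:420]; c=cv2.imread("pics/w_c.png")[130:260,160:360]
c=cv2.resize(c,(400,260),interpolation=2);b=cv2.resize(b,(400,250),interpolation=2);a=cv2.resize(a,(400,343),interpolation=2)
import numpy as np
o=np.zeros((600,800,3),np.uint8);o[:260,:400]=c;o[:250,400:]=b;o[260-3:600,:400]=a;cv2.imwrite("pics/c.png",o)
E
```

```text
(no output)
```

View pics/c.png

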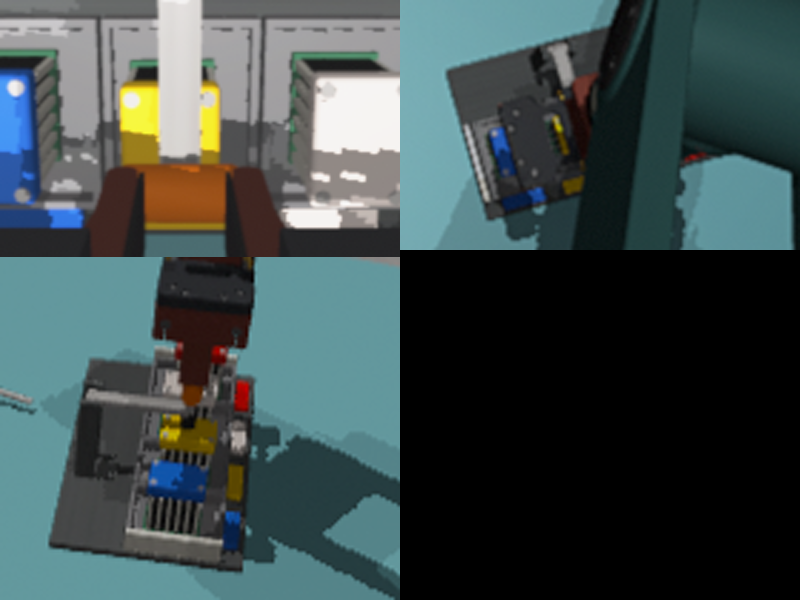

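```bash
python3 - <<'E'
from h import *
from workcell import *
import pickle
T=read_tcp_pos(); yaw=.163; ey=np.array([-np.sin(yaw),np.cos(yaw),0])
def pj(d,p):
    c=d["view"][:3,:3]@p+d["view"][:3,3]; return np.round([d["fx"]*c[0]/c[2]+d["cx"],d["fy"]*c[1]/c[2]+d["cy"]],1)
for n in ("s_c","w_c"):
    d=pickle.load(open(f"pics/{n}.pkl","rb"));W=cloud(d)
    print(n,"tcp",T.round(1),pj(d,T),"y+10",pj(d,T+10*ey),"y-10",pj(d,T-10*ey),"bar",pj(d,np.array([526.6,-166.3,100])), "bar top z108",pj(d,np.array([526.6,-166.3,108])))
    for m,ce,s in blobs(d,"orange",10): print(ce,s,np.nanmedian(W[m],0).round(1), np.nanmin(W[m],0).round(1),np.nanmax(W[m],0).round(1))
    im=d["pixels"]; u,v=pj(d,T+10*ey).astype(int)
    for vv in range(v-30,v+8,3): print(vv,[tuple(int(q) for q in im[vv,uu]) for uu in range(u-6,u+7,6)],W[vv,u].round(1)) if n=="s_c" else None
d=pickle.load(open("pics/s_c.pkl","rb"));a=d["pixels"][120:190,290:370]
cv2.imwrite("pics/s_cz.png",cv2.cvtColor(cv2.resize(a,None,fx=8,fy=8,interpolation=0),cv2.COLOR_RGB2BGR))
E
```

```text
s_c tcp [ 526.6 -166.3   81. ] [326.4 161.8] y+10 [326.  164.4] y-10 [326.7 159.2] bar [327.3 154.9] bar top z108 [327.6 152. ]
[166.136 227.432] [159 222  16  11 125] [776.3 128.8  59.8] [762.2 118.8  52.1] [794.  138.4  67.4]
134 [(44, 20, 17), (42, 18, 15), (43, 18, 14)] [521.8 -85.7 206.5]
137 [(43, 20, 16), (43, 20, 16), (44, 20, 16)] [521.3 -87.1 198.7]
140 [(93, 140, 145), (42, 19, 14), (43, 18, 14)] [ 530.7 -148.8  150.1]
143 [(120, 118, 111), (42, 20, 16), (43, 20, 15)] [ 529.5 -146.5  144.1]
146 [(62, 61, 62), (42, 18, 13), (42, 20, 15)] [ 529.3 -150.5  133.7]
149 [(83, 82, 82), (44, 19, 15), (43, 20, 15)] [ 528.5 -150.3  126.1]
152 [(171, 163, 158), (43, 19, 14), (43, 19, 16)] [ 527.8 -151.1  117.8]
155 [(171, 162, 157), (82, 36, 0), (59, 46, 42)] [ 527.7 -156.1  106.4]
158 [(103, 98, 94), (96, 43, 0), (95, 90, 87)] [ 525.8 -149.3  103.4]
161 [(130, 127, 125), (93, 42, 0), (94, 88, 85)] [ 524.7 -147.9   96.4]
164 [(64, 61, 60), (55, 54, 52), (42, 41, 39)] [ 526.1 -162.6   77.5]
167 [(129, 102, 0), (13, 13, 12), (83, 66, 1)] [ 525.1 -161.7   69.9]
170 [(166, 136, 0), (61, 48, 2), (90, 70, 0)] [ 523.8 -159.1   63.6]
w_c tcp [ 526.6 -166.3   81. ] [251.1 214. ] y+10 [234. 214.] y-10 [268.2 214. ] bar [251.  225.8] bar top z108 [251.  231.6]
[251.74164629 226.29176854] [ 222  212   55   30 1227] [ 528.8 -166.5  105.2] [ 517.7 -178.2   60.2] [ 535.8 -148.7  115.9]
```

View pics/s_cz.png

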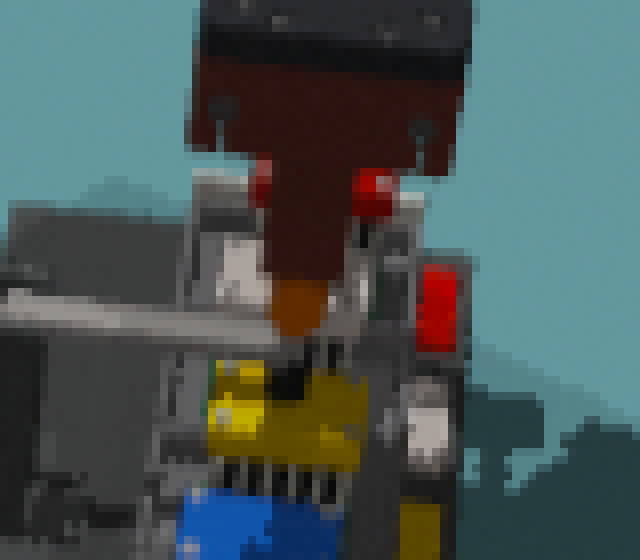

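The side view shows the fingertips ending at about row 154, above the orange bar at (327,157). Range puts the tips at z≈113 although the TCP reads 81. I'll measure this offset before going on.

```bash
python3 - <<'E'
from h import *
from workcell import *
import pickle
print(read_tcp_pos(),read_joint_positions().round(4))
def tips(n,T,phi):
    d=pickle.load(open(f"pics/{n}.pkl","rb"));W=cloud(d)
    M=Ro.from_quat(np.roll(down(phi),-1)).as_matrix()
    P=(W-T)@M  # tool coords
    H=hsv(d)
    red=((H[...,0]<8)|(H[...,0]>172))&(H[...,1]>110)&(H[...,2]<75)&(abs(P[...,1])<25)&(abs(P[...,0])<80)&(P[...,2]>-75)&(P[...,2]<25)
    for s in (-1,1):
        Q=P[red&(s*P[...,0]>0)]
        if len(Q)>5: print(n,"side",s,len(Q),"x",np.percentile(Q[:,0],[2,50,98]).round(1),"y",np.percentile(Q[:,1],[2,98]).round(1),"z(tool)",np.percentile(Q[:,2],[2,50,95,99]).round(1))
T=np.array([526.9,-166.5,81.3])
for n in ("s_b","w_b"): tips(n,T,.163-np.pi/2)
T=np.array([526.6,-166.3,81.])
for n in ("s_c","w_c","t_c"): tips(n,T,.163-np.pi/2)
tips("w_rep",np.array([560.2,-188.9,240]),.162-np.pi/2)
tips("s_sw",np.array([526.6,-166.3,100])+78*np.array([.987,.162,0])-[0,0,25]+81.9*np.array([.925*.987,.925*.162,.38])-[0,0,19],.163-np.pi/2)
E
```

```text
[ 526.57340826 -166.29908651   80.98459329] [-0.431   0.4167  1.736  -0.      0.9889  0.9768]
s_b side -1 154 x [-42.2 -38.4 -34.9] y [-11.    9.1] z(tool) [-74.2 -54.7 -35.5 -33.8]
w_b side -1 682 x [-38.8 -34.4 -31. ] y [-11.2 -10.3] z(tool) [-74.5 -59.7 -36.1 -32.7]
w_b side 1 692 x [32.1 35.4 39.8] y [-11.4  -9.8] z(tool) [-74.6 -59.4 -35.9 -32.5]
s_c side -1 143 x [-21.7 -18.  -13.8] y [-11.1   9.8] z(tool) [-71.4 -53.3 -35.7 -33.7]
w_c side -1 630 x [-17.8 -14.4 -11.1] y [-11.3 -10.3] z(tool) [-74.1 -57.5 -34.6 -30.9]
w_c side 1 630 x [12.2 15.3 18.8] y [-11.4  -9.9] z(tool) [-74.  -57.1 -34.3 -32. ]
w_rep side -1 694 x [-52.2 -47.9 -44.4] y [-11.2 -10. ] z(tool) [-74.5 -59.6 -36.1 -32.8]
w_rep side 1 699 x [46.2 49.3 53.7] y [-11.4  -9.9] z(tool) [-74.5 -59.1 -35.9 -32.7]
s_sw side -1 108 x [-20.8 -17.8 -15. ] y [-2.8 16.7] z(tool) [-74.7 -60.3 -46.8 -44.7]
```

The fingers consistently end about 32 mm short of the reported TCP, in three camera views and at several openings. I'll confirm by touching clear bench lightly.

```bash
python3 - <<'E'
from h import *
from workcell import *
q=down(.163-np.pi/2)
manip.move_straight(read_tcp_pos()+[0,0,50],vel=150)
manip.move_to([450,10,20],q); print(read_tcp_pos(),read_clock())
manip.wait(.2)
r=manip.move_straight([450,10,-45],vel=25,f_stop=4); print(r,read_tcp_pos(),read_force(),read_clock())
manip.move_straight([450,10,40],vel=150); print(read_clock())
E
```

```text
[451.50986276   9.42694318  20.19923882] 16.4667
True [450.01350862   9.98667909 -30.55972371] [-1.53735839  0.27911567  6.81985813] 18.475
19.1
```

The bench touch gives a tip at z=0 when the TCP reads −30.5, so the real tip sits 30 mm short of the stated TCP. I'll command z lower by 30 throughout and retry the swing.

```bash
echo 'DZ=30.0' >> h.py; python3 - <<'E'
from h import *
from workcell import *
yaw=0.163; ex=np.array([np.cos(yaw),np.sin(yaw),0]); ez=np.array([0,0,1.])
B=np.array([526.6,-166.3,100]); q=down(yaw-np.pi/2); G=(17+DZ)*ez
manip.grip(60); manip.move_straight([450,10,110],vel=250)
manip.move_to(B+30*ez,q); manip.wait(.1)
f0=read_force()
r=manip.move_straight(B-G,vel=80,f_stop=10); print(r,read_tcp_pos())
if r: raise SystemExit
manip.grip(20); w=read_gripper_width(); print("w",w,"dF",read_force()-f0,read_clock())
if not 28<w<36: raise SystemExit("no grip")
R=np.hypot(78,25); a0=np.arctan2(25,-78); Hc=B+78*ex-25*ez
for th in np.arange(0.19,2.29,0.19):
    a=a0-th; p=Hc+R*(np.cos(a)*ex+np.sin(a)*ez)
    manip.move_straight(p-G,vel=110)
    F=read_force()-f0; w=read_gripper_width()
    print(round(th,2),F.round(1),round(w,1))
    if np.linalg.norm(F)>25 or w<28: print("stop"); break
print(read_clock()); snap("side","s_sw2")
a=cv2.imread("pics/s_sw2.png")[90:240,220:420]
cv2.imwrite("pics/s_sw2z.png",cv2.resize(a,None,fx=4,fy=4,interpolation=2))
E
```

```text
False [ 527.04962004 -166.50432236   53.43336526]
w 31.83712242976378 dF [-0.35058852  5.00179072  3.47887077] 22.875
0.19 [-0.3  4.7 -0.7] 31.7
0.38 [-1.7  6.3  0.3] 31.6
0.57 [-3.1  5.3  0.6] 31.6
0.76 [-3.1  6.   0.1] 31.8
0.95 [-2.6  5.6  1.5] 31.5
1.14 [-3.3  6.3  2.5] 31.6
1.33 [-3.3  6.2  5.2] 31.5
1.52 [-2.1  6.7  5.6] 31.5
1.71 [-1.1  6.6  5.9] 31.5
1.9 [1.  8.5 5.7] 31.7
2.09 [2.8 8.1 5.6] 31.5
2.28 [4.3 9.1 5.4] 31.5
26.375
```

View pics/s_sw2z.png

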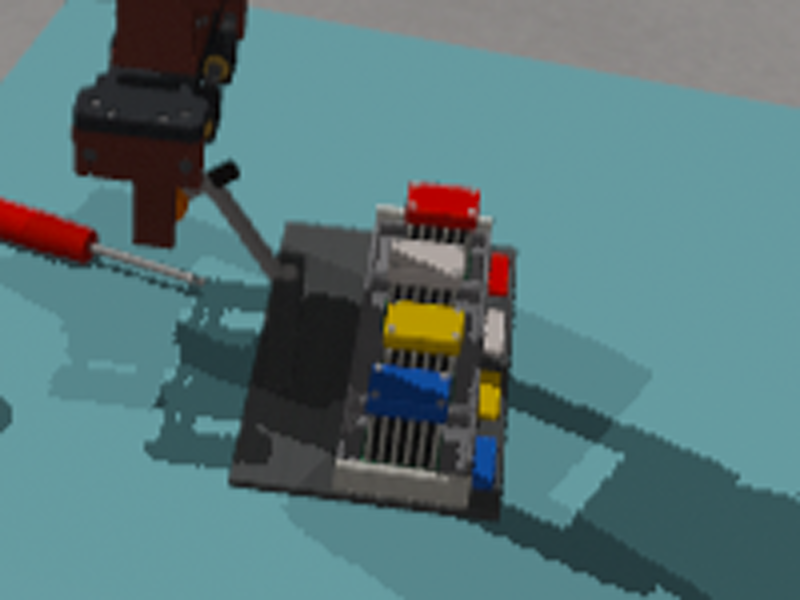

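The finger is back, with its arm leaning away past the hinge at about (240,230) in the zoom. The modules are undisturbed. Next I release, look at the result and measure all four modules.

```bash
python3 - <<'E'
from h import *
from workcell import *
yaw=.163
manip.grip(60); manip.move_straight(read_tcp_pos()+[0,0,70],vel=200)
manip.grip(85)
manip.move_to([555,-190,225],down(yaw-np.pi/2)); manip.wait(.15)
d=snap("wrist","w_r2"); print(read_clock()); W=cloud(d)
ok=(np.abs(W[...,2]-61)<5)&(W[...,0]>480)&(W[...,0]<580)&(W[...,1]<-60)&(W[...,1]>-330)
k,l,s,cc=cv2.connectedComponentsWithStats(ok.astype(np.uint8),connectivity=4)
for i in range(1,k):
    if s[i][4]<200: continue
    v,u=np.nonzero(l==i); P=np.array([onplane(d,a,b,62)[:2] for a,b in zip(u,v)],np.float32)
    r=cv2.minAreaRect(P); print(s[i][4],np.round(r[0],1),np.round(r[1],1),round(r[2],1), "mean",P.mean(0).round(1),np.nanmedian(W[l==i][:,2]).round(1))
E
```

```text
29.0083
1218 [ 519.4 -103.9] [43.5 32.4] 9.3 mean [ 519.1 -103.9] 60.7
1196 [ 538.2 -223.2] [43.5 31.3] 9.5 mean [ 538.  -223.1] 60.7
1215 [ 524.9 -163. ] [43.7 31.4] 9.5 mean [ 525.2 -163.2] 60.7
1213 [ 542.6 -285.7] [42.8 32.5] 9.5 mean [ 542.8 -285.8] 60.7
```

View pics/w_r2.png

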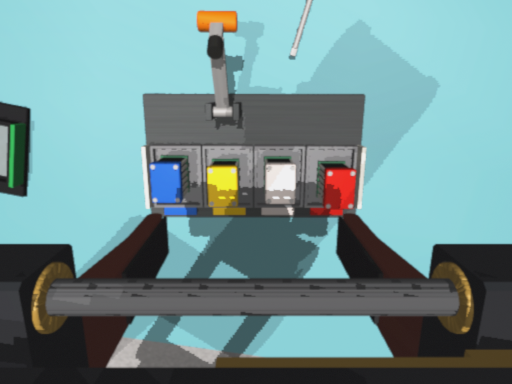

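The wrist view confirms the bar stays back at (217,21). The four caps, 44×32 mm at z≈61, sit at blue (164,182), yellow (223,184), white (280,182) and red (339,189). Now moving red first, to the leftmost pocket.

```bash
cat > mv.py <<'E'
from h import *
from workcell import *
SRC=dict(red=(542.9,-285.9),white=(538.3,-222.8),yellow=(525.2,-162.7),blue=(519.5,-103.4))
SY,TY=0.165,-0.036; TC=np.array([516.8,204.6])
DST={c:TC+y*np.array([-np.sin(TY),np.cos(TY)]) for c,y in dict(red=90,white=30,yellow=-30,blue=-90).items()}
H=14.
def P(xy,tip): return [xy[0],xy[1],tip-DZ]
def pick(c):
    q=down(SY); s=SRC[c]
    manip.move_to(P(s,100),q); manip.grip(66)
    r=manip.move_straight(P(s,12+H),vel=110,f_stop=12)
    if r: print("touch",read_tcp_pos(),read_force()); return False
    f0=read_force(); manip.grip(35); w=read_gripper_width(); print(c,"w",round(w,1),(read_force()-f0).round(1),read_tcp_pos().round(1))
    if not 41<w<48: return False
    manip.move_straight(P(s,12+H+100),vel=150); w=read_gripper_width(); print("lift w",round(w,1),read_clock()); return 41<w<48
def place(c):
    q=down(TY); t=DST[c]
    manip.move_to(P(t,12+H+70),q); print("over",read_gripper_width().round(1),read_tcp_pos().round(1))
    manip.move_straight(P(t,12+H+12),vel=110); manip.wait(.1)
    r=manip.move_straight(P(t,12+H-2),vel=30,f_stop=4)
    print("down",r,read_tcp_pos().round(1),read_force().round(1))
    manip.grip(58); manip.wait(.1); manip.move_straight(P(t,12+H+75),vel=150); print(read_clock())
E
python3 - <<'E'
from mv import *
if pick("red"): place("red")
snap("top","t_r"); snap("side","s_r"); snap("wrist","w_pr")
a=cv2.imread("pics/s_r.png")[130:,190:450]
cv2.imwrite("pics/s_rz.png",cv2.resize(a,None,fx=2.3,fy=2.3,interpolation=2))
E
```

```text
red w 43.7 [ 0.3 -0.7  3.7] [ 543.2 -286.1   -3.4]
lift w 44.0 33.1583Traceback (most recent call last):
  File "<stdin>", line 2, in <module>
  File "mv.py", line 18, in place
    manip.move_to(P(t,12+H+70),q); print("over",read_gripper_width().round(1),read_tcp_pos().round(1))
                                                ^^^^^^^^^^^^^^^^^^^^^^^^^^
AttributeError: 'float' object has no attribute 'round'
```

Only the print statement failed. Red is held above its pocket, so I'm fixing that and continuing.

```bash
sed -i 's/read_gripper_width().round(1)/round(read_gripper_width(),1)/' mv.py
python3 - <<'E'
from mv import *
print(read_gripper_width(),read_tcp_pos(),read_clock())
place("red")
snap("side","s_r"); snap("wrist","w_pr")
a=cv2.imread("pics/s_r.png")[130:,190:450]
cv2.imwrite("pics/s_rz.png",cv2.resize(a,None,fx=2.3,fy=2.3,interpolation=2))
E
```

```text
43.800247191231364 [520.61459313 293.78328928  65.99510584] 35.25
over 43.8 [520.4 294.   66. ]
down True [520.3 294.7  -3.8] [0.5 0.1 3.6]
37.9083
```

View pics/s_rz.png

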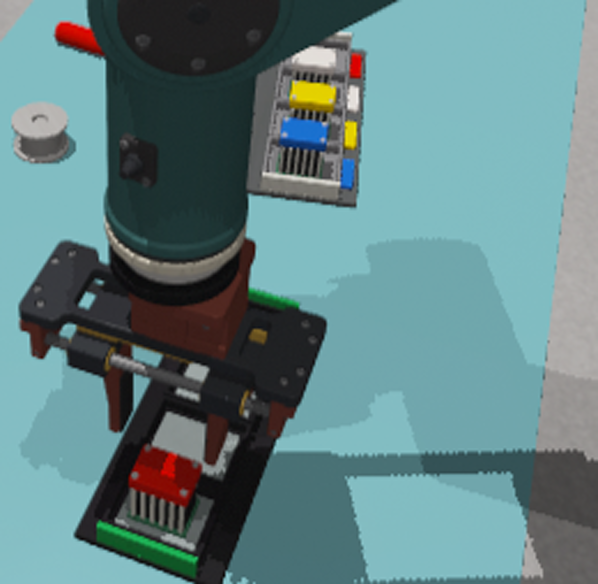

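View pics/w_pr.png

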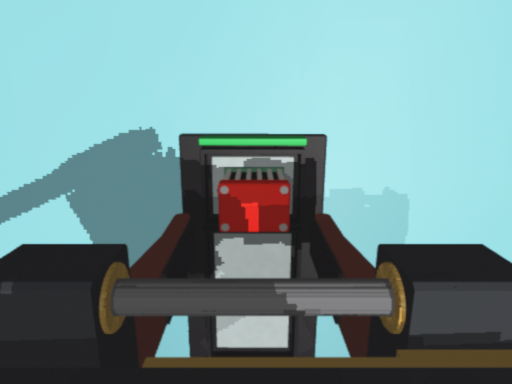

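Red stands upright and square in the end pocket beside the left green cheek, at (254,205) in the wrist view. Its lip surround is at columns 207–296. Continuing with white.

```bash
python3 - <<'E'
from mv import *
for c in ("white",):
    if not pick(c): break
    place(c)
snap("side","s_w"); snap("wrist","w_pw")
a=cv2.imread("pics/s_w.png")[130:,190:450]
cv2.imwrite("pics/s_wz.png",cv2.resize(a,None,fx=2.3,fy=2.3,interpolation=2))
E
```

```text
white w 44.2 [-1.4  0.8  5.6] [ 538.5 -223.    -3.5]
lift w 43.9 42.375
over 44.1 [518.4 233.8  65.9]
down True [518.2 234.7  -3.8] [-0.  -0.9  3.3]
46.4667
```

View pics/s_wz.png

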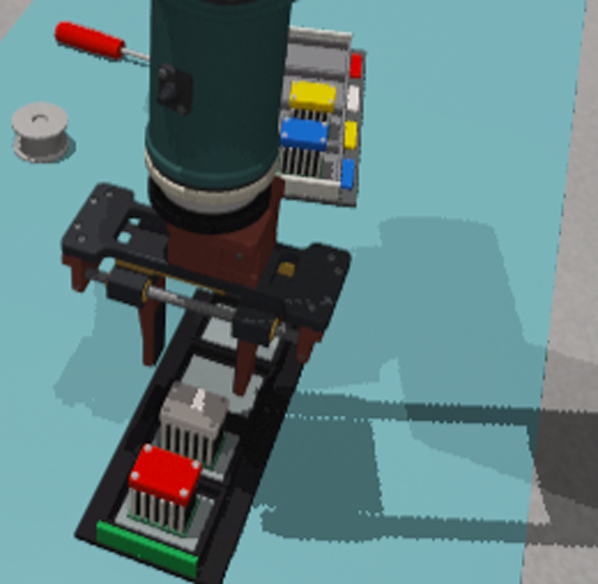

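White stands next to red at (193,425), upright. Next is yellow, the one in front of the hinge, then blue.

```bash
python3 - <<'E'
from mv import *
for c in ("yellow","blue"):
    if not pick(c): break
    place(c)
else:
    manip.move_straight(read_tcp_pos()+[0,0,80],vel=200)
    manip.move_to([555,204,215],down(-0.036-np.pi/2)); manip.wait(.2)
d=snap("wrist","w_f"); snap("side","s_f"); snap("top","t_f"); print(read_clock())
E
```

```text
yellow w 43.8 [-0.5 -0.7  4.4] [ 525.4 -162.9   -3.5]
lift w 43.6 50.5333
over 43.7 [516.  173.9  65.8]
down True [516.  174.7  -3.8] [ 0.3 -0.2  3.8]
54.225
blue w 44.0 [-2.1 -0.   4.1] [ 519.8 -103.5   -3.5]
lift w 43.8 57.7917
over 43.8 [513.5 114.1  65.5]
down True [513.8 114.8  -3.9] [1.  0.1 3.6]
61.0833
63.5
```

View pics/s_f.png

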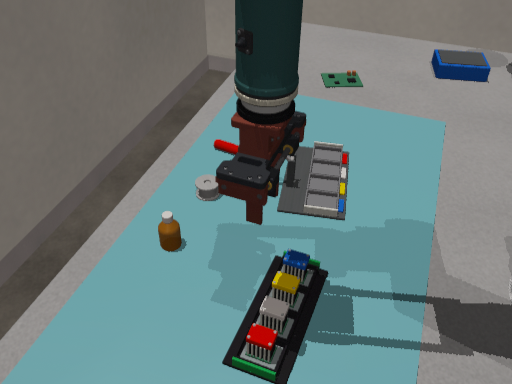

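View pics/w_f.png

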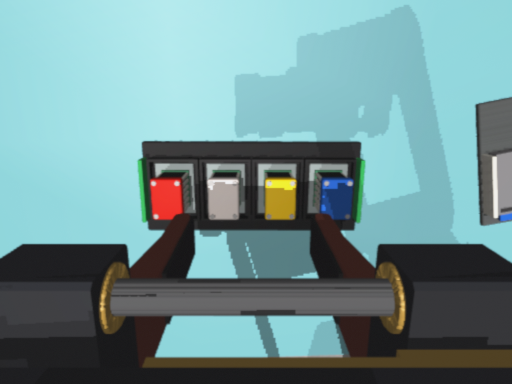

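The side view shows red, white, yellow and blue standing in the test rack (262,336 to 296,260) and the bays empty. I'll clear the arm and check the numbers and the finger.

```bash
python3 - <<'E'
from h import *
from workcell import *
import pickle
manip.move_to([380,60,250],down(-.3)); manip.wait(.1)
a=snap("top","t_f2"); snap("side","s_f2")
for n in ("w_f","t_f2"):
    d=pickle.load(open(f"pics/{n}.pkl","rb")); W=cloud(d)
    ok=(np.abs(W[...,2]-61)<5)&(W[...,0]>470)&(W[...,0]<570)&(W[...,1]>60)&(W[...,1]<340)
    k,l,s,cc=cv2.connectedComponentsWithStats(ok.astype(np.uint8),connectivity=4)
    for i in range(1,k):
        if s[i][4]<100: continue
        v,u=np.nonzero(l==i); P=np.array([onplane(d,p,q,62)[:2] for p,q in zip(u,v)],np.float32)
        r=cv2.minAreaRect(P); Z=W[l==i]; A=np.c_[Z[:,:2]-Z[:,:2].mean(0),np.ones(len(Z))]; g=np.linalg.lstsq(A,Z[:,2],rcond=None)[0]
        print(n,s[i][4],np.round(r[0],1),np.round(r[1],1),round(r[2],1),"z",g[2].round(1),"tilt",g[:2].round(3))
print(read_clock())
cv2.imwrite("pics/t_f2z.png",cv2.resize(cv2.imread("pics/t_f2.png")[110:310,100:430],None,fx=2.4,fy=2.4,interpolation=2))
E
```

```text
w_f 1233 [516.8 174.4] [31.  44.6] 88.6 z 60.7 tilt [-0.01   0.002]
w_f 1204 [520.4 292.4] [32.7 43.4] 88.0 z 60.6 tilt [-0.005  0.014]
w_f 1233 [518.4 234. ] [31.6 43.6] 88.4 z 60.6 tilt [-0.005 -0.002]
w_f 1200 [514.3 116.8] [32.4 43.4] 88.0 z 60.6 tilt [-0.006 -0.01 ]
t_f2 275 [515.4 114.9] [31.5 43.7] 88.5 z 60.5 tilt [0.015 0.01 ]
t_f2 277 [517.6 173.6] [29.4 42.9] 86.1 z 60.4 tilt [-0.003  0.008]
t_f2 289 [519.5 233.3] [31.6 43. ] 86.8 z 59.9 tilt [0.012 0.014]
t_f2 282 [521.8 291.6] [31.5 43.4] 88.0 z 60.1 tilt [0.004 0.007]
65.1
```

View pics/t_f2z.png

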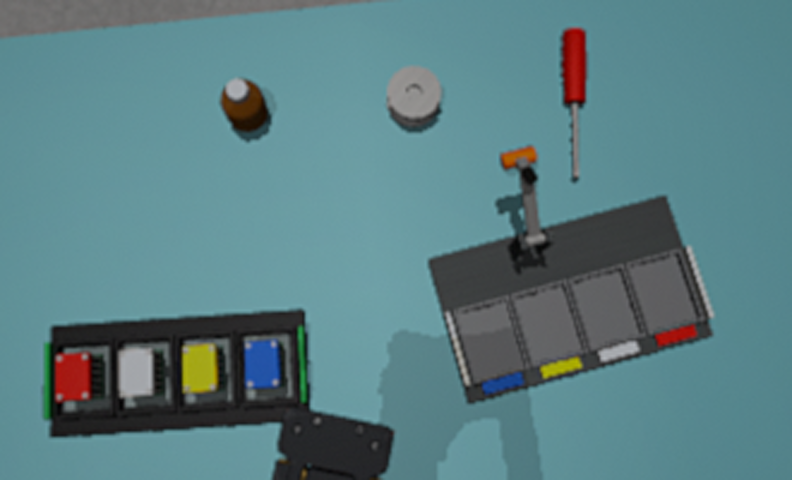

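View pics/s_f2.png

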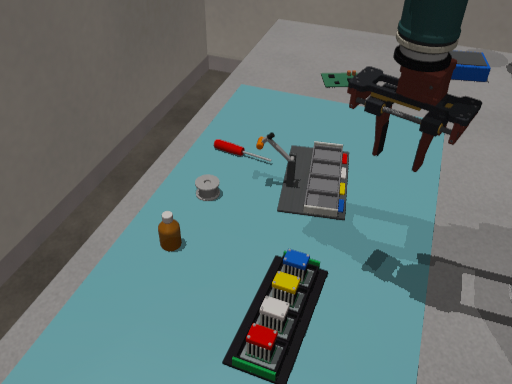

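All in place: tops at z≈60.6 (expected 62, with the range reading about 1 mm low), no tilt, and yaw matching the rack. The finger is back at (518,157), the bystanders haven't moved, and the arm touches nothing.

```bash
python3 -c "
from workcell import *
print(ticket.close_job(),read_clock())"
```

```text
the job is handed in; nothing more can be done
the job is handed in; nothing more can be done
```

The job is handed in at about 65 s on the robot's clock. The finger was swung fully back first and stays there. The four modules now stand in the test rack in reverse order: red, white, yellow, blue from the left.

**Two missed swings:** The first swing ran with the jaws closed on nothing, and a second grasp also missed. The real fingertips end about 30 mm short of the stated tool point, which the cameras showed and a light touch (about 7 N) on clear bench confirmed. I corrected for it, and the third grasp held the bar (32 mm).

**Last checks:**
- **Modules:** all four measure about 44 × 32 mm on top, with no tilt beyond measurement noise. They are square to the rack within about 2°. They sit within about 3 mm of their pocket centres.
- **Heights:** tops read z ≈ 60–61 against an expected 62. The range data also read about 1 mm low on the known pocket floors, so I count this as agreement.
- **Camera agreement:** the top and wrist cameras agree to about 2 mm.
- **Rest of the bench:** the finger is still back. The screwdriver, bottle and spool look unmoved in the pictures, and the arm stands clear.

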